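Release a plug gauge from its air-locked socket and hold it level over the tray

ROBOT

A 6-joint arm with a two-finger parallel gripper is mounted at the origin on a cart in front of the work surface, level with it; the furniture and walls round the work are solid. World frame = base frame: x ahead of the robot, y to its left, z up, the work surface at z = 0. Lengths are in m, angles in rad, forces in N, time in s.
With the tool pointing down it reaches from about 0.25 to 0.775 m from the base axis. Payload 8.9 kg.
Tool frame: the origin (TCP) lies midway between the tips of the shut fingers; the grasp point (between the pads) lies 19 mm behind it; y points along the fingers, z is the direction in which the jaws open and shut, and the axes are right-handed (so a half turn about y gives the same grasp; the last joint's range is limited). The gripper opens to 85 mm and grips with 20 to 120 N. Pads are 22 mm wide; open, the fingers measure 114 mm over their backs; the gripper's body (76 mm by 85 mm) begins 54 mm behind the grasp point. The pads swing forward as they close: fully open they stand 13 mm farther back than shut.
Start: joints at [-1.418, 0.291, -0.153, 1.127, 0, 1.431], TCP at [0.151, -0.503, 0.231] pointing down, gripper open.
Joint ranges: [-2.52, 2.52], [-0.91, 1.74], [-1.3, 1.37], [-1.96, 2.02], [-1.52, 1.47], [-3.14, 3.14]. Speed limits (rad/s): [2.22, 2.22, 2.79, 3.14, 3.14, 3.14].

INTERFACE

Orientations are given as a unit quaternion [x, y, z, w].
In Python, from rig import manip gives the robot as it stands. The module is installed in compiled form; this text tells all that it offers.
- The arm moves only by the tool play_rows, never from a script. Its argument "deltas" is a list of rows, each a list of 5 numbers: the shift along the tool's x, y, z as a fraction of full scale, then the turn about the tool's y as a fraction of full scale, then the opening, from 0 (shut) to 1 (fully open). In form: [[tx, ty, tz, yaw, jaw], ...]. A call has 1 to 12 rows; each row shifts and turns the commanded pose from where the row before left it, along the tool's axes as they then stand; what a row does not reach is not made up. Full scale, the value 1, is 0.2 m for a shift and 180 degrees for a turn. A row lasts 1/12 s, in which the tool goes at most 41.7 mm and 7.16 degrees, less where a joint would pass 70% of its speed; a pose out of reach is approached as far as the arm can. A call with a number of a shift or a turn outside -1 to 1 is refused whole. A call with a gripper value outside its range is refused whole. The fingers move at their own pace and stop on an object; "grip_force" is the grip in N (left out, the last holds). Time passes only in rows, so rows that do not move let the fingers close. It gives the time, the measured TCP pose, the force and the opening at its end, in the units of the state.
- manip.observe(): the state, without advancing time (a new reading comes with each control period).
- manip.snapshot(name): name is "scene" or "side" or "wrist"; returns a dict with "img" (384x512x3 uint8, blue, green, red), "range_z" (384x512 float32, m along the optical axis (not along the pixel's ray), 0 where there is no reading), "intrinsics" (3x3 intrinsics, pixels), "distortion" ([k1, k2, p1, p2, k3] as OpenCV has them; the pictures are not rectified), "R" (3x3) and "t" (3): a world point X has camera coordinates R X + t. Camera axes: x right, y down, z forward; pixel columns grow to the right and rows downward; lengths in m; the calibration is good to about 2 mm. A picture is of the moment at which its call begins.
- manip.job_done(): hands the job in, once; it reports no verdict.
The state is a dict: "clock": time; "joint_pos": joint angles; "qvel": joint speeds; "joint_efforts": joint torques, N m; "ee_pos": TCP position; "orientation": TCP orientation; "contact_force": force on the tool from outside, world axes, zero at the start; "moment": the same for the moment, N m; "finger_gap": finger opening in m.
Only numpy, scipy, OpenCV 4.12 (cv2) and the standard library are available. Lean on these libraries where they do the work, as an engineer would, in place of code of your own. Each camera call takes 0.05 s, during which the arm holds its last target.

TASK

The plug gauge is locked in its sloping socket by an air-driven keeper bolt. Turn the black wing of the air valve beside it until it points at the orange 60-degree mark and leave it there, which draws the keeper back; then pull the gauge out of the socket by its square handle, turn it level and hold it, in the gripper alone, over the middle of the blue tray, at least 12 cm above the bench, ready to be wiped. Finish while still holding it still there: do not put it down, and do not disturb the tray or the other things on the bench.

Things in the scene. Friction and masses are not known exactly. Their poses are not given: they have to be found in the camera images.
- holder: Fixed gauge holder: aluminium base plate (x -65..65, y -129..69 mm, 12 thick) with a blue sloping socket, air cylinder with keeper bolt on the socket's +y side, valve on its -y side; no part above 82 mm. Origin on the bench under the plate, z up. The socket's axis, out of its mouth, is (-0.707, 0, 0.707) in this frame.
- socket_mouth (a point): Centre of the socket's mouth, 62 mm above the bench, at x 17, y 0 mm in the holder's frame; axes parallel to the holder's. The bore is 19.6 mm square and 41 mm deep along its 45-degree axis.
- valve (a joint): Valve opening in rad: 0 closed, 1.047 (60 degrees) at the orange mark, 1.571 end stop. Grows as the wing turns counter-clockwise seen from above; friction (0.06 N m) keeps it where it is left. It draws the keeper bolt off the gauge's collar along the holder's +y, 12 mm per rad; clear from about 0.6 rad.
- valve_wing (a point): Middle of the black wing handle, on the valve's vertical axis, 58.5 mm above the bench, at x 10, y -85 mm in the holder's frame. The wing is 44 mm long, 10 thick, 22 tall. The point turns with it: x along the wing (pointer end at -x), y across it, z up.
- plug_gauge: Loose steel plug gauge, 140 mm long, 0.16 kg. Origin at the plug's foot, z along its axis towards the handle: 18 mm round plug 0-40 mm (in the socket at the start), 28 mm collar 40-46, square handle 16 x 16 mm 46-124 (flats face x and y), red ring and 13 mm stub to 140. At the start it leans 45-50 degrees, its y along the holder's y. Balance point at 66.
- gauge_middle (a point): Middle of the plug gauge's length, 70 mm from its foot on its axis; axes as the gauge.
- gauge_handle (a point): Point to grip on the square handle, 92 mm from the gauge's foot on its axis; at the start about 99 mm above the bench.
- tray: Flat blue tray, 135 (x) x 190 (y) x 9 mm, loose, 0.5 kg, lying on the bench. Origin at the centre of its underside, z up.
- ring_gauge: Bystander: steel ring 58 mm diameter, 18 mm tall; origin at the centre of its underside.
- loupe: Bystander: black eyepiece loupe 41 mm diameter, 31 mm tall; origin at the centre of its underside.
- eraser: Bystander: blue and white eraser 21 x 46 x 12 mm; origin at the centre of its underside.
- hex_key: Bystander: black hex key 28 x 94 x 4 mm; origin at the centre of its underside.
- micrometer: Bystander: steel micrometer 44 x 130 x 16 mm; origin at the centre of its underside.

How it is judged:
On the way, in this order (a step that is already met when the one before it is completed fails the run):
1. the valve stands at its 60-degree mark (within 8 degrees) while the gauge is still in its socket (value of joint valve between 0.907 and 1.187 rad and distance of gauge_middle from where it was at the start of the episode below 0.015 m), for 0.3 s.
2. the gauge is gripped and drawn out clear of the socket (distance between plug_gauge and socket_mouth above 0.05 m and height (world z) of plug_gauge above 0.06 m and contact force between plug_gauge and the fingers above 2 N and contact force between plug_gauge and holder below 0.2 N), for 0.2 s.
At the end, for the whole second after the job is handed in: The valve stands at 60 degrees within 8 degrees; the gauge is level within 15 degrees, still (below 3 cm/s) and gripped by the fingers (over 2 N), touching neither holder nor tray, its middle 12 to 40 cm above the bench and within 45 mm horizontally of the tray's centre (value of joint valve between 0.907 and 1.187 rad and angle between plug_gauge's own z axis and vertical between 1.309 and 1.833 rad and height (world z) of gauge_middle between 0.12 and 0.4 m and horizontal distance between gauge_middle and tray below 0.045 m and linear speed of plug_gauge below 0.03 m/s and contact force between plug_gauge and the fingers above 2 N and contact force between plug_gauge and holder below 0.2 N and contact force between plug_gauge and tray below 0.2 N); the arm keeps its last pose, push and grip.
It fails at once if the tray is shifted by more than 20 mm (distance of tray from where it was at the start of the episode above 0.02 m).
It fails at once if a bystander is shifted by more than 20 mm (distance of any of ring_gauge, loupe, eraser, hex_key, micrometer from where it was at the start of the episode above 0.02 m).
It also fails if it takes over 48 s, if anything falls off the work surface, if the arm or the gripper's body presses on something with over 40 N, if the wrist force passes 120 N, or if a joint passes its speed limit or range.

## Working session

There is one attempt and no reset: what is moved stays moved. The work goes in short steps, Python scripts to look and compute and a tool call to move; the robot and the scene stay as the last step left them, time stands still between calls to the robot, and variables do not carry over. Pictures are saved under pics/ and viewed, and the job is handed in when it is done.

Besides the shell and the picture viewer there is one more tool, called after "Emit:" as a command line: name --pt "numbers of a row" for each row, then --argument value for the rest. play_rows: Moves the arm, as the interface text tells. Its arguments: {"type":"object","properties":{"deltas":{"type":"array"},"grip_force":{"type":"number"}},"required":["deltas"]}

```bash
mkdir -p pics; python3 - <<'E'
from rig import manip
import cv2
s=manip.observe()
for k,v in s.items(): print(k,v)
for n in ["scene","side","wrist"]:
    d=manip.snapshot(n); cv2.imwrite(f"pics/{n}0.png",d["img"])
    print(n,d["intrinsics"],d["distortion"],d["R"],d["t"])
E
```

```text
clock 0.0
joint_pos [-1.41829801e+00  2.91251672e-01 -1.54152582e-01  1.12672931e+00
  3.54044529e-06  1.43150663e+00]
qvel [ 0.00030507  0.00018132  0.00064224 -0.00105336 -0.00010016  0.00056504]
joint_efforts [-2.62011657e-03 -5.37148440e+01  3.31370544e+01  1.62358547e-02
 -3.08357203e-04 -1.65134168e-05]
ee_pos [ 0.15096292 -0.5023424   0.23073739]
orientation [-0.10279891  0.70006734 -0.69912177  0.10279517]
contact_force [ 0.20203315  0.14344959 -0.31798272]
moment [ 0.0362345  -0.04936279 -0.07730029]
finger_gap 0.08601651354536866
scene [[498.01498603   0.         251.6713833 ]
 [  0.         498.01498603 179.88054397]
 [  0.           0.           1.        ]] [-0.19734571  0.          0.          0.          0.        ] [[ 0.83514842 -0.54950637  0.02387192]
 [-0.19650964 -0.33863287 -0.92016941]
 [ 0.51372277  0.76378697 -0.390792  ]] [-0.59850766  0.049427    1.17237722]
side [[430.03197533   0.         260.5137501 ]
 [  0.         430.03197533 194.71521693]
 [  0.           0.           1.        ]] [-0.10228189  0.          0.          0.          0.        ] [[ 0.98862911 -0.14869005 -0.02244437]
 [-0.1131912  -0.63757371 -0.76202855]
 [ 0.09899612  0.75590412 -0.64715433]] [-0.53322727 -0.1481408   1.1782381 ]
wrist [[315.7789376    0.         254.72828979]
 [  0.         315.7789376  184.52277559]
 [  0.           0.           1.        ]] [-0.044917  0.        0.        0.        0.      ] [[ 0.28900439 -0.95732403 -0.00267811]
 [-0.91226848 -0.27624867  0.30241179]
 [-0.2902459  -0.08495518 -0.95317361]] [-0.52501345 -0.04039091  0.37985215]
```

View pics/scene0.png

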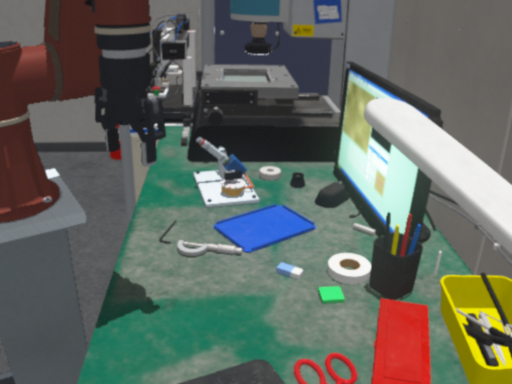

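View pics/side0.png

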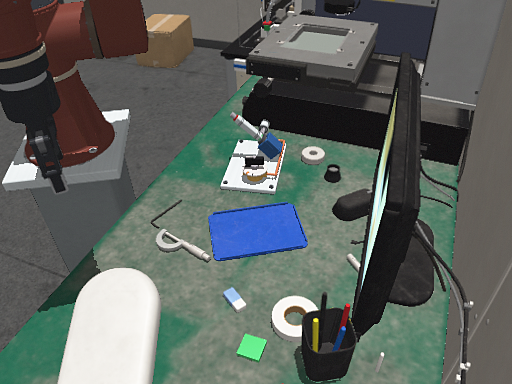

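View pics/wrist0.png

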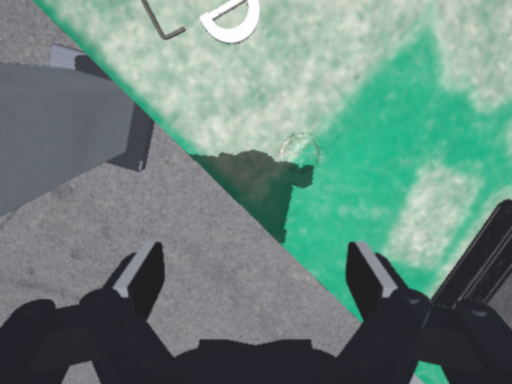

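```bash
cat > h.py <<'E'
from rig import manip
import cv2, numpy as np
def cloud(d):
    h,w=d["range_z"].shape
    u,v=np.meshgrid(np.arange(w),np.arange(h))
    p=cv2.undistortPoints(np.stack([u,v],-1).reshape(-1,1,2).astype(np.float64),d["intrinsics"],np.array(d["distortion"])).reshape(h,w,2)
    z=d["range_z"].astype(float)
    C=np.dstack([p*z[...,None],z])
    return (C-np.asarray(d["t"]))@np.asarray(d["R"])   # R^T(c-t)
def proj(d,X):
    rv,_=cv2.Rodrigues(np.asarray(d["R"]))
    return cv2.projectPoints(np.asarray(X,float).reshape(-1,3),rv,np.asarray(d["t"],float),d["intrinsics"],np.array(d["distortion"]))[0].reshape(-1,2)
def crop(img,u0,v0,u1,v1,s,name):
    cv2.imwrite("pics/"+name,cv2.resize(img[v0:v1,u0:u1],None,fx=s,fy=s,interpolation=cv2.INTER_CUBIC))
E
python3 - <<'E'
from h import *
for n,b in [("scene",(150,120,320,260)),("side",(200,100,370,240))]:
    d=manip.snapshot(n); W=cloud(d); crop(d["img"],*b,4,n+"1.png")
    np.save(n+"W.npy",W); cv2.imwrite(n+"I.png",d["img"])
    I=d["img"].astype(int); ok=d["range_z"]>0
    m=ok&(I[...,0]>120)&(I[...,2]<60)&(I[...,1]<110)&(abs(W[...,2]-.006)<.012)
    cnt,lab,st,_=cv2.connectedComponentsWithStats(m.astype(np.uint8))
    k=1+np.argmax(st[1:,4]); P=W[lab==k]; print(n,len(P),P.mean(0),st[k])
    r=cv2.minAreaRect((P[:,:2]*1000).astype(np.float32)); print(r)
E
```

```text
scene 2628 [ 0.46335183 -0.43531033  0.00612241] [ 214  204  101   48 2628]
((463.56756591796875, -428.1786804199219), (192.8285675048828, 150.15121459960938), 2.4310474395751953)
side 2572 [ 0.46955416 -0.43028014  0.00433664] [ 208  202   99   53 2572]
((463.64361572265625, -433.89501953125), (187.93280029296875, 138.0614471435547), 2.5861780643463135)
```

View pics/scene1.png

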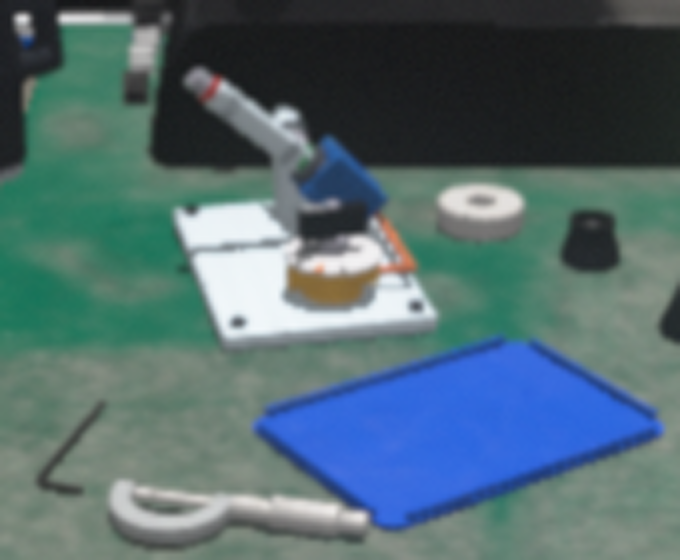

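View pics/side1.png

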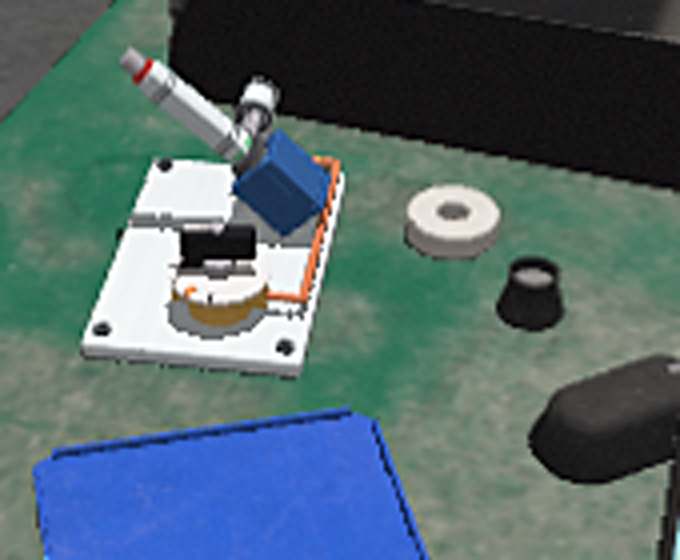

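```bash
python3 - <<'E'
from h import *
for n,win in [("scene",(185,165,265,212)),("side",(215,135,290,200))]:
    W=np.load(n+"W.npy"); I=cv2.imread(n+"I.png").astype(int)
    sub=np.zeros(W.shape[:2],bool); sub[win[1]:win[3],win[0]:win[2]]=1
    m=sub&(I.min(2)>150)&(abs(W[...,2]-.012)<.008)
    P=W[m]; print(n,len(P),P.mean(0)); print(cv2.minAreaRect((P[:,:2]*1000).astype(np.float32)))
    # gauge / tall
    m=sub|0; s2=np.zeros_like(sub); s2[120:215,190:290]=1
    m=s2&(W[...,2]>.1)&(W[...,2]<.15)&(W[...,0]<.7)
    Q=W[m]; Q=Q[(abs(Q[:,0]-P[:,0].mean())<.15)&(abs(Q[:,1]-P[:,1].mean())<.15)]
    print("gauge",len(Q),Q.mean(0) if len(Q) else 0); 
    if len(Q)>5:
        c=Q.mean(0); v=np.linalg.svd(Q-c)[2][0]; print(v, Q[Q[:,2].argmax()])
    m=s2&(I.max(2)<60)&(W[...,2]>.04)&(W[...,2]<.08)
    Q=W[m];Q=Q[(abs(Q[:,0]-P[:,0].mean())<.08)&(abs(Q[:,1]-P[:,1].mean())<.1)]
    print("wing",len(Q),Q.mean(0),Q.max(0),Q.min(0)); print(cv2.minAreaRect((Q[:,:2]*1000).astype(np.float32)))
E
```

```text
scene 990 [ 0.46884946 -0.22917313  0.0143372 ]
((510.1749572753906, -225.86895751953125), (202.90745544433594, 190.5806427001953), 64.29924011230469)
gauge 293 [ 0.5320101  -0.12693043  0.1187085 ]
[ 0.85941172  0.51092958 -0.01903859] [ 0.50856367 -0.10181991  0.14998182]
wing 92 [ 0.48373026 -0.27022416  0.06225404] [ 0.50238839 -0.2639807   0.07274953] [ 0.46326169 -0.2746907   0.05360083]
((482.8360595703125, -269.3180847167969), (10.66635513305664, 39.12725067138672), 89.75245666503906)
side 1285 [ 0.4758027  -0.22827447  0.01266294]
((493.9464416503906, -211.11697387695312), (200.7045135498047, 129.56211853027344), 71.03032684326172)
gauge 82 [ 0.47049586 -0.17603939  0.10830115]
[ 0.95605731 -0.07145104 -0.28433989] [ 0.4685059  -0.1782955   0.11715142]
wing 181 [ 0.49030404 -0.25302331  0.06121355] [ 0.53421602 -0.14820995  0.07952036] [ 0.46442468 -0.27490421  0.04389678]
((498.73974609375, -210.9518280029297), (130.179443359375, 42.34300231933594), 76.40912628173828)
```

```bash
cat >> h.py <<'E'
def onplane(d,uv,z):
    p=cv2.undistortPoints(np.array(uv,float).reshape(-1,1,2),d["intrinsics"],np.array(d["distortion"])).reshape(-1,2)
    R=np.asarray(d["R"]);t=np.asarray(d["t"]); o=-R.T@t
    r=np.c_[p,np.ones(len(p))]@R
    return o+r*((z-o[2])/r[:,2])[:,None]
E
python3 - <<'E'
from h import *
d=manip.snapshot("side")
c=np.array([(84,348),(300,370),(343,172),(152,160)])/4.+[200,100]
P=onplane(d,c,.012);print(P[:,:2])
d=manip.snapshot("scene")
c=np.array([(225,340),(437,318),(380,198),(175,208)])/4.+[150,120]
Q=onplane(d,c,.012);print(Q[:,:2])
E
```

```text
[[ 0.40376884 -0.29046818]
 [ 0.5228573  -0.331668  ]
 [ 0.58567271 -0.13828624]
 [ 0.46393867 -0.10112276]]
[[ 0.39935341 -0.29022939]
 [ 0.52228691 -0.32771938]
 [ 0.59643227 -0.14901997]
 [ 0.46722656 -0.09522719]]
```

```bash
cat >> h.py <<'E'
def fit2(L,P):
    M,_=cv2.estimateAffinePartial2D(np.array(L,float),np.array(P,float),method=cv2.LMEDS)
    return M
def Hw(x,y,yaw,L):
    L=np.asarray(L,float)/1000; c,s=np.cos(yaw),np.sin(yaw)
    return np.c_[x+c*L[:,0]-s*L[:,1], y+s*L[:,0]+c*L[:,1], L[:,2]]
def box(x0,x1,y0,y1,z0,z1):
    return [(x,y,z) for x in(x0,x1) for y in (y0,y1) for z in (z0,z1)]
EDG=[(0,1),(2,3),(4,5),(6,7),(0,2),(1,3),(4,6),(5,7),(0,4),(1,5),(2,6),(3,7)]
def rotz(L,a,c):
    L=np.asarray(L,float);o=L.copy();o[:,0]=c[0]+np.cos(a)*L[:,0]-np.sin(a)*L[:,1];o[:,1]=c[1]+np.sin(a)*L[:,0]+np.cos(a)*L[:,1];return o
def overlay(d,b,s,name,pose,valve=0,lean=45,foot=41):
    im=cv2.resize(d["img"][b[1]:b[3],b[0]:b[2]],None,fx=s,fy=s,interpolation=cv2.INTER_CUBIC)
    def wire(L,col):
        p=(proj(d,Hw(*pose,L))-[b[0],b[1]]+.5)*s
        for i,j in EDG: cv2.line(im,tuple(int(q) for q in p[i]),tuple(int(q) for q in p[j]),col,1)
    wire(box(-65,65,-129,69,0,12),(0,0,255))
    w=rotz(box(-22,22,-5,5,47.5,69.5),valve,(10,-85)); wire(w,(0,255,255))
    a=np.radians(lean); ax=np.array([-np.sin(a),0,np.cos(a)]); ex=np.array([np.cos(a),0,np.sin(a)])
    m=np.array([17,0,62.]); f=m-foot*ax
    B=np.array(box(-8,8,-8,8,46,140)); g=f+B[:,:1]*ex+B[:,1:2]*[0,1,0]+B[:,2:]*ax
    wire(g,(255,0,255))
    cv2.imwrite("pics/"+name,im)
E
python3 - <<'E'
from h import *
L=[(-.065,-.129),(.065,-.129),(.065,.069),(-.065,.069)]
P=np.array([[ 0.40376884,-0.29046818],[ 0.5228573,-0.331668],[0.58567271,-0.13828624],[ 0.46393867,-0.10112276]])
Q=np.array([[ 0.39935341,-0.29022939],[ 0.52228691,-0.32771938],[0.59643227,-0.14901997],[ 0.46722656,-0.09522719]])
for X in (P,Q):
    M=fit2(L,X); print(M, np.degrees(np.arctan2(M[1,0],M[0,0])),np.hypot(M[1,0],M[0,0]))
M=fit2(L,P); pose=(M[0,2],M[1,2],np.arctan2(M[1,0],M[0,0]))
for n,b in [("scene",(180,120,280,220)),("side",(200,100,310,200))]:
    overlay(manip.snapshot(n),b,6,n+"2.png",pose)
E
```

```text
[[ 0.95436078  0.30780614  0.50329357]
 [-0.30780614  0.95436078 -0.18675547]] -17.87585940681405 1.0027707248008835
[[ 0.95154549  0.35635991  0.50701558]
 [-0.35635991  0.95154549 -0.18700262]] -20.53124855728211 1.0160862222075249
```

View pics/side2.png

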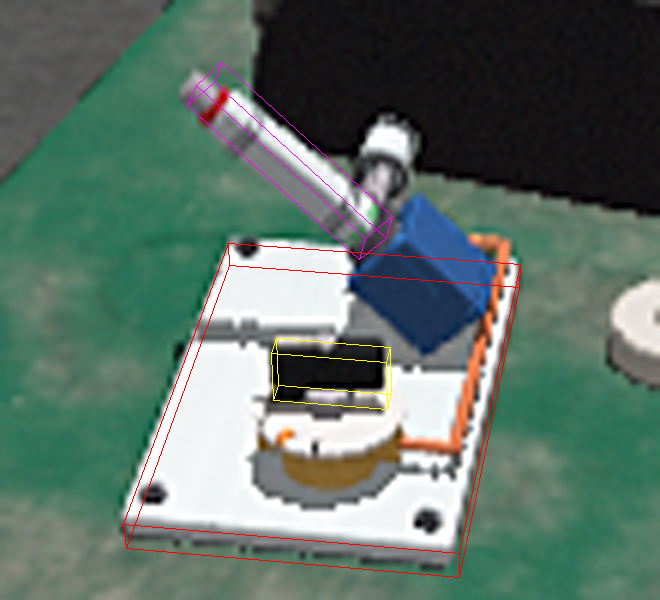

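View pics/scene2.png

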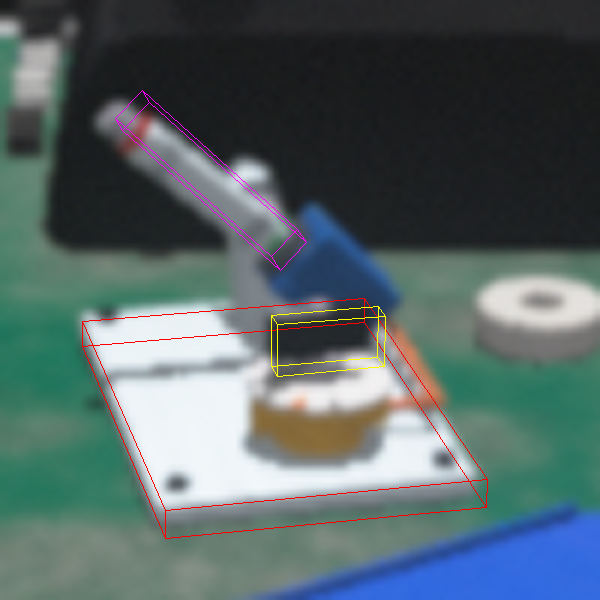

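Emit:
play_rows --pt "-0.161 -0.0125 -0.052 0 0.5" --pt "-0.161 -0.0125 -0.052 0 0.5" --pt "-0.161 -0.0125 -0.052 0 0.5" --pt "-0.161 -0.0125 -0.052 0 0.5" --pt "-0.161 -0.0125 -0.052 0 0.5" --pt "-0.161 -0.0125 -0.052 0 0.5" --pt "-0.161 -0.0125 -0.052 0 0.5" --pt "-0.161 -0.0125 -0.052 0 0.5" --pt "-0.161 -0.0125 -0.052 0 0.5" --pt "-0.161 -0.0125 -0.052 0 0.5" --pt "-0.161 -0.0125 -0.052 0 0.5" --pt "-0.161 -0.0125 -0.052 0 0.5"

```text
clock: 1.45
ee_pos: [0.4865, -0.2709, 0.2615]
orientation: [0.103, -0.7, 0.7, -0.103]
contact_force: [-0.1, -0.2, 0.9]
finger_gap: 0.0425
```

Emit:
play_rows --pt "0 0 0 -0.039 0.5" --pt "0 0 0 -0.039 0.5" --pt "0 0 0 -0.039 0.5" --pt "0 0 0 -0.039 0.5" --pt "0 0 0 -0.039 0.5" --pt "0 0 0 -0.039 0.5" --pt "0 0 0 -0.039 0.5" --pt "0 0 0 -0.039 0.5" --pt "0 0 0 -0.039 0.5" --pt "0 0 0 -0.039 0.5" --pt "0 0 0 -0.039 0.5"

```text
clock: 2.37
ee_pos: [0.4852, -0.2721, 0.2613]
orientation: [0.518, -0.481, 0.481, -0.518]
contact_force: [-0.1, 0.1, 0.2]
finger_gap: 0.0427
```

Emit:
play_rows --pt "0 0 0 -0.039 0.5" --pt "0 0 0 -0.039 0.5" --pt "0 0 0 -0.039 0.5" --pt "0 0 0 -0.039 0.5" --pt "0 0 0 -0.039 0.5" --pt "0 0 0 -0.039 0.5" --pt "0 0 0 -0.039 0.5" --pt "0 0 0 -0.039 0.5" --pt "0 0 0 -0.039 0.5" --pt "0 0 0 -0.023 0.5" --pt "0 0 0 0 0.5"

```text
clock: 3.28
ee_pos: [0.4852, -0.2721, 0.2613]
orientation: [-0.698, 0.114, -0.114, 0.698]
contact_force: [-0.2, 0.2, 0.1]
finger_gap: 0.0427
```

```bash
python3 - <<'E'
from h import *
s=manip.observe(); print(s["joint_pos"],s["ee_pos"],s["orientation"])
d=manip.snapshot("wrist"); print(-np.array(d["R"]).T@d["t"])
np.savez("w1.npz",**d)
cv2.imwrite("pics/w1.png",cv2.resize(d["img"],None,fx=1.5,fy=1.5))
E
```

```text
[-6.42560966e-01  3.37017397e-01 -8.68077289e-03  1.22515463e+00
  2.69452561e-05 -3.18721036e-01] [ 0.4851877  -0.27210681  0.26127743] [-0.69783985  0.11400836 -0.11398176  0.69787521]
[ 0.4120558  -0.2486684   0.40334785]
```

View pics/w1.png

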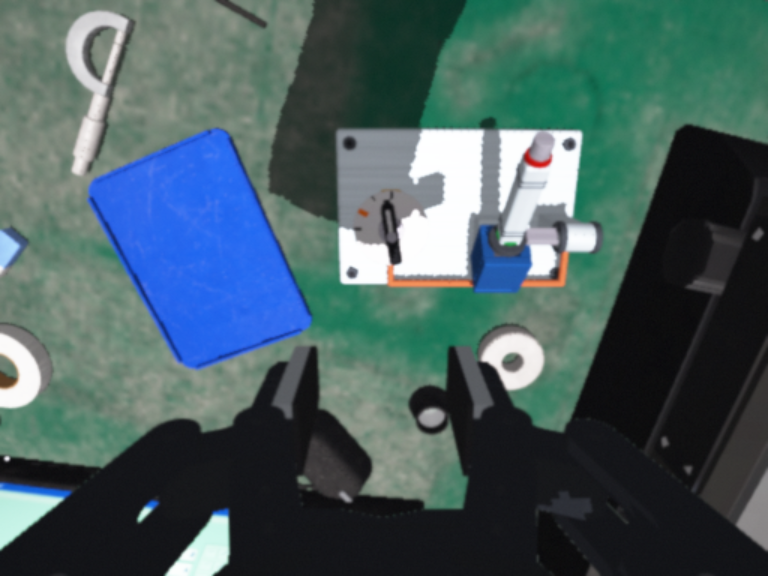

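```bash
python3 - <<'E'
from h import *
d=dict(np.load("w1.npz"))
crop(d["img"],215,75,415,205,4,"w1c.png")
E
```

```text
(no output)
```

View pics/w1c.png

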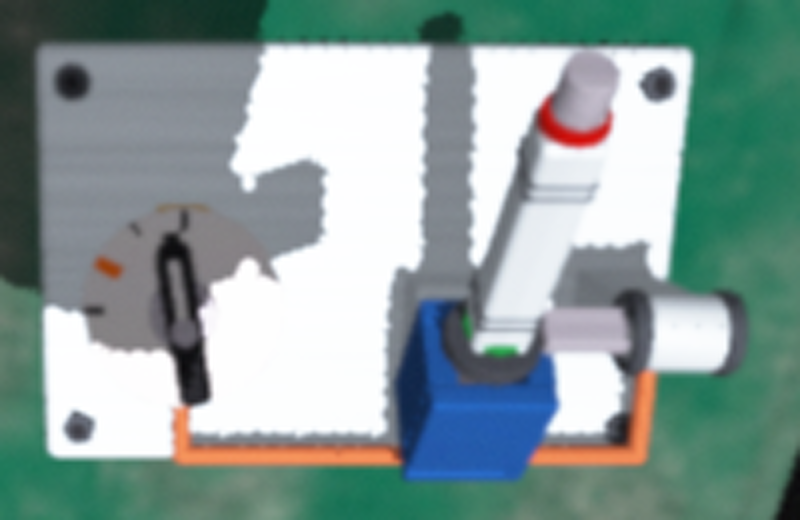

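```bash
python3 - <<'E'
from h import *
d=dict(np.load("w1.npz"))
c=np.array([(37,44),(693,47),(48,457)])/4.+[215,75]-.4
P=onplane(d,c,.012)[:,:2]; print(P)
L=[(-.065,-.129),(-.065,.069),(.065,-.129)]
M=fit2(L,P); yaw=np.arctan2(M[1,0],M[0,0]);print(M,np.degrees(yaw),np.hypot(M[1,0],M[0,0]))
x0=P.mean(0)-Hw(0,0,yaw,np.c_[np.array(L)*1000,[0,0,0]])[:,:2].mean(0); print(x0)
pose=(x0[0],x0[1],yaw); np.save("pose.npy",pose)
overlay(d,(215,75,415,205),4,"w1o.png",pose,0,46)
print(Hw(*pose,[(10,-85,58.5)]), Hw(*pose,[(17-51*.72,0,62+51*.7)]))
# wing ends at top z=.0695
w=np.array([(170,235),(197,400)])/4.+[215,75]-.4
print(onplane(d,w,.0695))
t=np.array([(95,180),(220,130),(310,325),(195,367)])/1.5-.3
T=onplane(d,t,.009);print("tray",T.mean(0),T, np.linalg.norm(T[0]-T[1]),np.linalg.norm(T[1]-T[2]))
W=cloud(d); 
for uv in [(590,75),(575,120),(560,180),(520,280),(510,320)]:
    u,v=(np.array(uv)/4+[215,75]).astype(int); print(uv,W[v-1:v+2,u-1:u+2].reshape(-1,3).mean(0))
E
```

```text
[[ 0.40072315 -0.28315924]
 [ 0.46284529 -0.09714102]
 [ 0.5231832  -0.32411721]]
[[ 0.94054455  0.31356699  0.50238372]
 [-0.31356699  0.94054455 -0.18234548]] -18.43780739845525 0.9914374935266294
[ 0.50273034 -0.1818924 ]
[[ 0.48533363 -0.26569189  0.0585    ]] [[ 0.48402261 -0.17565546  0.0977    ]]
[[ 0.45905929 -0.26139602  0.0695    ]
 [ 0.50434094 -0.26860685  0.0695    ]]
tray [ 0.46372755 -0.42670899  0.009     ] [[ 0.3733233  -0.48830159  0.009     ]
 [ 0.37134299 -0.37210283  0.009     ]
 [ 0.55222612 -0.3641579   0.009     ]
 [ 0.55801779 -0.48227362  0.009     ]] 0.11621563624259684 0.18105752905537162
(590, 75) [ 0.44636247 -0.16415285  0.12764256]
(575, 120) [ 0.455298   -0.16915136  0.12574461]
(560, 180) [ 0.46898182 -0.17185497  0.11549619]
(520, 280) [ 0.49452876 -0.18090229  0.09226612]
(510, 320) [ 0.50670163 -0.18401677  0.08134634]
```

View pics/w1o.png

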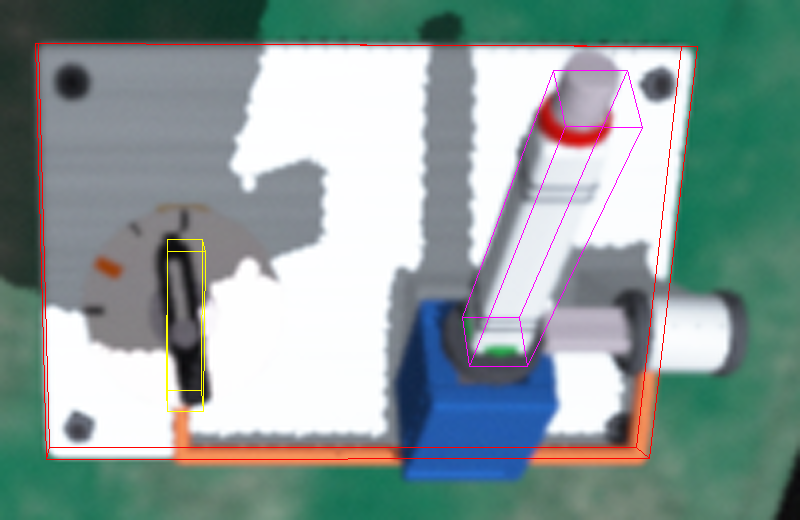

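Emit:
play_rows --pt "0 0 0 -0.0261 0.5" --pt "0 0 0 -0.0261 0.5" --pt "-0.011 0 0.0315 0 0.5" --pt "0 0.15 0 0 0.5" --pt "0 0.15 0 0 0.5" --pt "0 0.15 0 0 0.5" --pt "0 0.15 0 0 0.5" --pt "0 0 0 0 0.5" --grip_force 30

```text
clock: 4.0
ee_pos: [0.481, -0.263, 0.1363]
orientation: [-0.703, 0.062, -0.057, 0.706]
contact_force: [-0.9, 1.0, 0.6]
finger_gap: 0.0429
```

```bash
python3 - <<'E'
from h import *
s=manip.observe(); print(s["ee_pos"],s["orientation"],s["contact_force"])
d=manip.snapshot("wrist"); W=cloud(d)
cv2.imwrite("pics/w2.png",cv2.resize(d["img"],None,fx=1.5,fy=1.5))
tz=s["ee_pos"]; a=np.radians(80.9)
p=proj(d,[[tz[0],tz[1],.06],[.4853,-.2657,.0585]]);print(p*1.5)
E
```

```text
[ 0.48102119 -0.26296964  0.13634302] [-0.70303054  0.06171886 -0.05666856  0.70620643] [-0.91084332  1.00316006  0.59879526]
[[383.03832032 293.54143711]
 [379.00191802 301.47695725]]
```

View pics/w2.png

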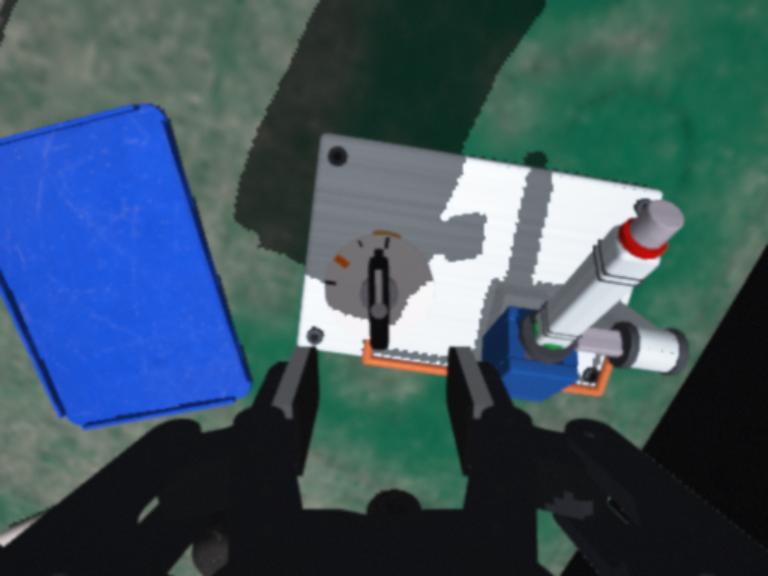

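Emit:
play_rows --pt "0 0 0 0 0.5" --pt "0 0 0 0 0.5" --pt "0 0 0 0 0.5"

```text
clock: 4.3
ee_pos: [0.4852, -0.2663, 0.1433]
orientation: [0.705, -0.057, 0.059, -0.704]
contact_force: [0.1, 0.9, -0.4]
finger_gap: 0.0426
```

Emit:
play_rows --pt "0 0.15 0 0 0.5" --pt "0 0.15 0 0 0.5" --pt "0 0.1 0 0 0.5" --pt "0 0.055 0 0 0.5" --pt "0 0 0 0 0.5" --pt "0 0 0 0 0.5" --pt "0 0 0 0 0.5"

```text
clock: 4.88
ee_pos: [0.4851, -0.2663, 0.0519]
orientation: [0.705, -0.057, 0.058, -0.704]
contact_force: [-0.3, -0.1, -0.5]
finger_gap: 0.0427
```

Emit:
play_rows --pt "0 0 0 0 0.05" --pt "0 0 0 0 0.0" --pt "0 0 0 0 0.0" --pt "0 0 0 0 0.0" --pt "0 0 0 0 0.0" --pt "0 0 0 0 0.0"

```text
clock: 5.38
ee_pos: [0.4847, -0.2653, 0.0514]
orientation: [-0.705, 0.057, -0.058, 0.705]
contact_force: [-0.2, 3.2, 7.7]
finger_gap: 0.009
```

Emit:
play_rows --pt "0 -0.01 0 -0.0354 0" --pt "0 0 0 -0.0354 0" --pt "0 0 0 -0.0354 0" --pt "0 0 0 -0.0354 0" --pt "0 0 0 -0.0354 0" --pt "0 0 0 -0.0354 0" --pt "0 0 0 -0.0354 0" --pt "0 0 0 -0.0354 0" --pt "0 0 0 0 0" --pt "0 0 0 0 0" --pt "0 0 0 0 0" --pt "0 0 0 0 0"

```text
clock: 6.38
ee_pos: [0.4848, -0.266, 0.0517]
orientation: [0.661, 0.252, -0.251, -0.661]
contact_force: [6.1, -3.0, -16.1]
finger_gap: 0.009
```

```bash
python3 - <<'E'
from h import *
from scipy.spatial.transform import Rotation as Ro
s=manip.observe(); z=Ro.from_quat(s["orientation"]).as_matrix()[:,2]; print(np.degrees(np.arctan2(z[1],z[0])),s["ee_pos"],s["finger_gap"],s["moment"])
d=manip.snapshot("side");crop(d["img"],200,100,320,200,6,"s3.png")
E
```

```text
131.63296803199358 [ 0.48478864 -0.2660232   0.0517426 ] 0.008984554641763004 [-0.71276067 -1.21321411  0.12984359]
```

View pics/s3.png

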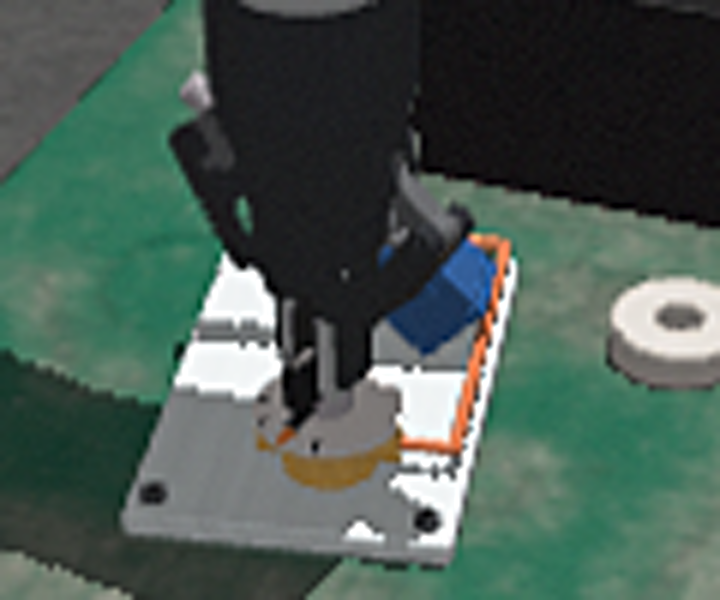

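Emit:
play_rows --pt "0 0 0 0 0.5" --pt "0 0 0 0 0.5" --pt "0 0 0 0 0.5" --pt "0 0 0 0 0.5" --pt "0 -0.1 0 0 0.5" --pt "0 -0.2 0 0 0.5" --pt "0 -0.2 0 0 0.5" --pt "0 -0.2 0 0 0.5" --pt "0 -0.2 0 0 0.5" --pt "0 0 0 0 0.5" --pt "0 0 0 0 0.5"

```text
clock: 7.35
ee_pos: [0.4853, -0.2664, 0.2351]
orientation: [0.663, 0.252, -0.25, -0.659]
contact_force: [-0.2, 0.2, -0.9]
finger_gap: 0.0428
```

```bash
python3 - <<'E'
from h import *
d=manip.snapshot("wrist")
np.savez("w3.npz",**d)
pose=np.load("pose.npy")
cv2.imwrite("pics/w3.png",cv2.resize(d["img"],None,fx=1.5,fy=1.5))
print(proj(d,Hw(*pose,[(10,-85,69)])))
overlay(d,(150,60,410,230),3,"w3o.png",pose,np.radians(60),46)
E
```

```text
[[256.40106997 166.13229551]]
```

View pics/w3o.png

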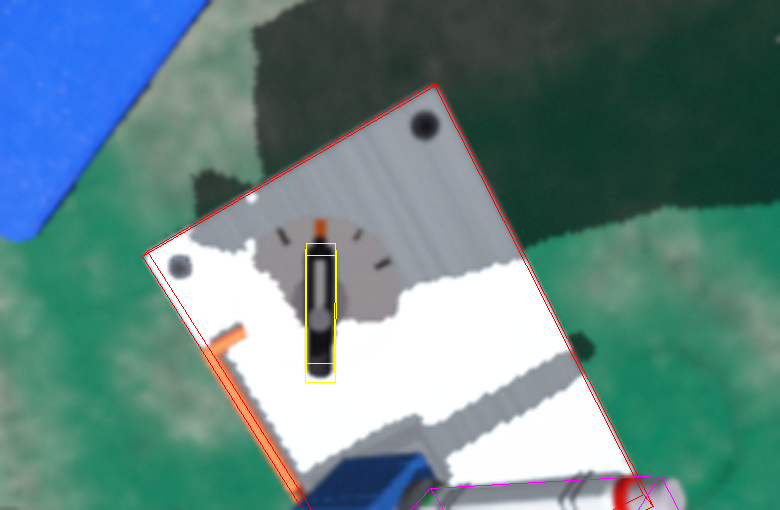

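View pics/w3.png

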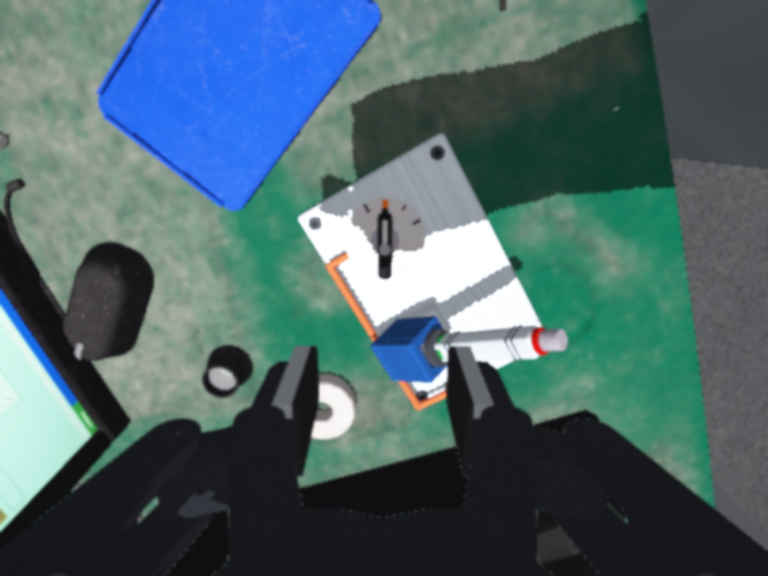

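Emit:
play_rows --pt "0.096 0 0.116 0 0.5" --pt "0.096 0 0.116 0 0.5" --pt "0.096 0 0.116 0 0.5" --pt "0 0 0 0.0371 0.5" --pt "0 0 0 0.0371 0.5" --pt "0 0 0 0.0371 0.5" --pt "0 0 0 0.0371 0.5" --pt "0 0 0 0.0371 0.5" --pt "0 0 0 0.0371 0.5" --pt "0 0 0 0.0371 0.5" --pt "0 0 0 0.0371 0.5" --pt "0 0 0 0.0371 0.5"

```text
clock: 8.4
ee_pos: [0.4799, -0.1747, 0.2307]
orientation: [-0.697, 0.117, -0.114, 0.698]
contact_force: [-0.6, 0.1, -0.1]
finger_gap: 0.0425
```

Emit:
play_rows --pt "0 0 0 0 0.5" --pt "0 0 0 0 0.5" --pt "0 0 0 0 0.5"

```text
clock: 8.65
ee_pos: [0.4804, -0.175, 0.2315]
orientation: [-0.698, 0.113, -0.112, 0.698]
contact_force: [-0.2, -0.5, 1.6]
finger_gap: 0.0429
```

```bash
python3 - <<'E'
from h import *
from scipy.spatial.transform import Rotation as Ro
s=manip.observe(); z=Ro.from_quat(s["orientation"]).as_matrix()[:,2]; print(np.degrees(np.arctan2(z[1],z[0])),s["ee_pos"],s["joint_pos"])
d=manip.snapshot("wrist"); np.savez("w4.npz",**d)
pose=np.load("pose.npy")
crop(d["img"],150,60,410,230,3,"w4.png")
overlay(d,(150,60,410,230),3,"w4o.png",pose,np.radians(60),49)
d=manip.snapshot("side"); np.savez("s4.npz",**d); overlay(d,(200,80,320,200),5,"s4o.png",pose,np.radians(60),49)
E
```

```text
71.74687146983447 [ 0.48040331 -0.17504936  0.23154202] [-4.92462563e-01  2.65818273e-01 -1.86981689e-01  1.11947099e+00
 -4.65853397e-05 -1.73885489e-01]
```

View pics/w4o.png

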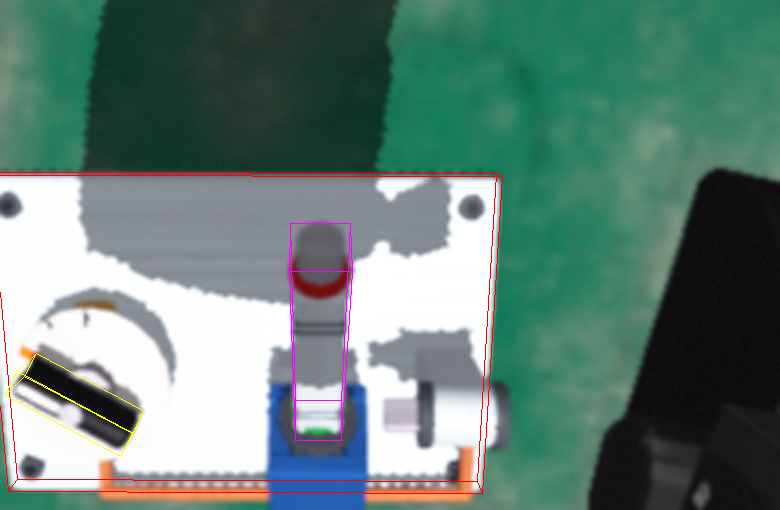

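View pics/s4o.png

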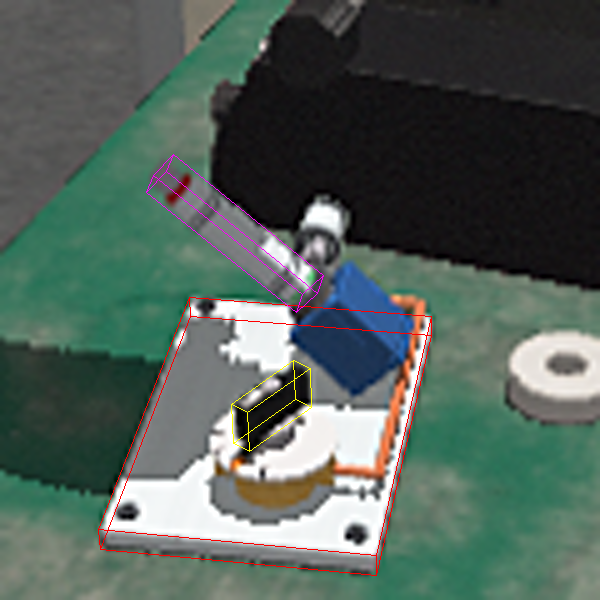

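Emit:
play_rows --pt "0.009 0.15 0 0 0.5" --pt "0 0.15 0 0 0.5" --pt "0 0.15 0 0 0.5" --pt "0 0.15 0 0 0.5" --pt "0 0.1 0 0 0.5" --pt "0 0.075 0 0 0.5" --pt "0 0 0 0 0.5" --pt "0 0 0 0 0.5" --pt "0 0 0 0 0.5" --grip_force 60

```text
clock: 9.5
ee_pos: [0.4832, -0.1762, 0.0783]
orientation: [0.698, -0.113, 0.114, -0.698]
contact_force: [0.1, -0.3, 0.6]
finger_gap: 0.0428
```

Emit:
play_rows --pt "0 0 0 0 0.2" --pt "0 0 0 0 0.0" --pt "0 0 0 0 0.0" --pt "0 0 0 0 0.0" --pt "0 0 0 0 0.0" --pt "0 0 0 0 0.0"

```text
clock: 10.0
ee_pos: [0.4832, -0.1762, 0.0783]
orientation: [0.698, -0.113, 0.114, -0.698]
contact_force: [-0.2, 0.1, 7.2]
finger_gap: 0.0146
```

```bash
python3 - <<'E'
from h import *
d=manip.snapshot("side"); crop(d["img"],200,80,320,200,5,"s5.png")
d=manip.snapshot("wrist"); cv2.imwrite("pics/w5.png",d["img"])
E
```

```text
(no output)
```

View pics/s5.png

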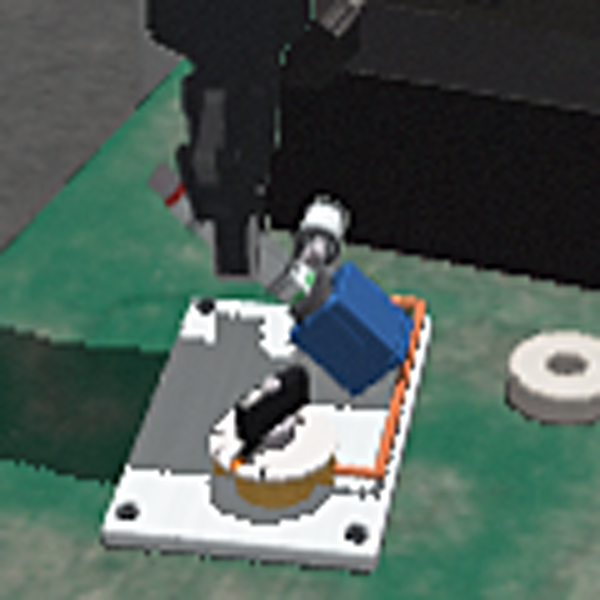

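View pics/w5.png

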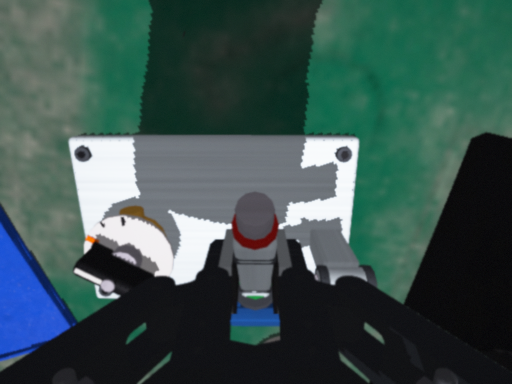

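Emit:
play_rows --pt "-0.01 -0.01 0 0 0" --pt "-0.02 -0.02 0 0 0" --pt "-0.03 -0.03 0 0 0" --pt "-0.035 -0.035 0 0 0" --pt "-0.035 -0.035 0 0 0" --pt "-0.035 -0.035 0 0 0" --grip_force 60

```text
clock: 10.6
ee_pos: [0.4498, -0.1648, 0.1109]
orientation: [-0.698, 0.114, -0.113, 0.698]
contact_force: [-0.8, -0.4, -1.8]
finger_gap: 0.0148
```

Emit:
play_rows --pt "-0.035 -0.035 0 0 0" --pt "-0.035 -0.035 0 0 0" --pt "-0.035 -0.035 0 0 0" --pt "-0.035 -0.035 0 0 0" --pt "-0.035 -0.035 0 0 0" --pt "-0.035 -0.035 0 0 0" --pt "-0.035 -0.035 0 0 0" --pt "0 0 0 0 0" --pt "0 0 0 0 0" --pt "0 0 0 0 0"

```text
clock: 11.43
ee_pos: [0.405, -0.15, 0.1593]
orientation: [0.698, -0.113, 0.114, -0.698]
contact_force: [0.6, -0.0, -2.5]
finger_gap: 0.0149
```

```bash
python3 - <<'E'
from h import *
d=manip.snapshot("side"); cv2.imwrite("pics/s6.png",cv2.resize(d["img"][60:284,100:400],None,fx=2.6,fy=2.6))
np.savez("s6.npz",**d)
d=manip.snapshot("scene"); crop(d["img"],90,60,290,210,4,"c6.png")
E
```

```text
(no output)
```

View pics/s6.png

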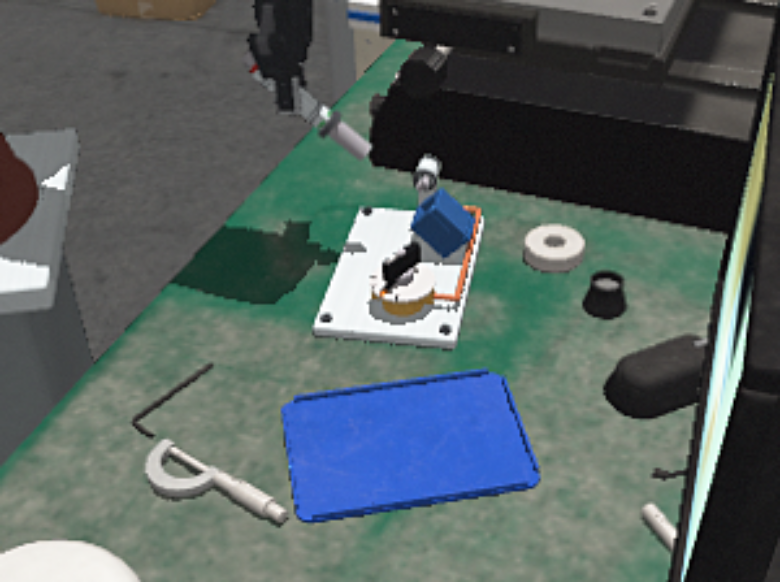

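View pics/c6.png

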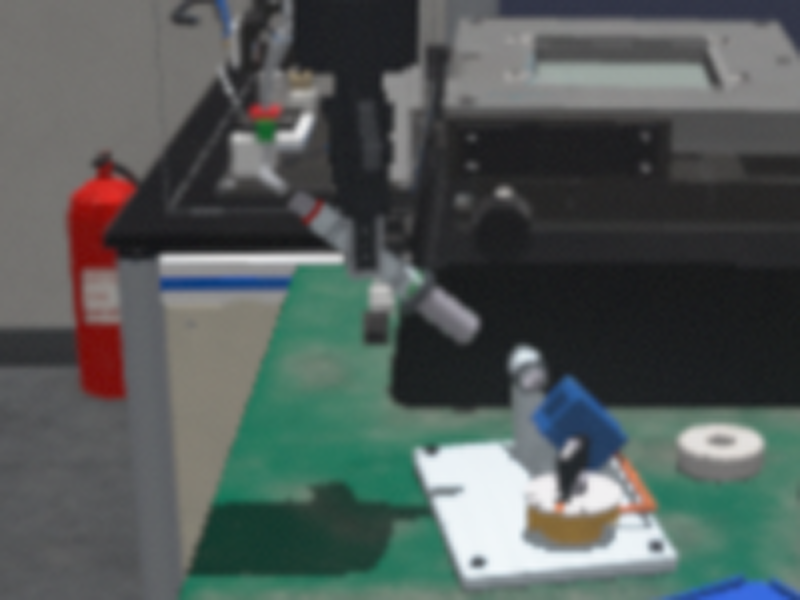

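Emit:
play_rows --pt "-0.05 0.05 0 0 0" --pt "0 0.1 0 0 0" --pt "0 0.1 0 0 0" --pt "0 0.1 0 0 0" --pt "0 0.08 0 0 0" --pt "0 0.03 0 0 0" --pt "0 0 0 0 0" --pt "0 0 0 0 0" --pt "0 0 0 0 0"

```text
clock: 12.28
ee_pos: [0.396, -0.1471, 0.068]
orientation: [0.698, -0.113, 0.114, -0.698]
contact_force: [-0.2, -1.1, -1.0]
finger_gap: 0.015
```

```bash
python3 - <<'E'
from h import *
d=manip.snapshot("side"); crop(d["img"],130,50,310,190,4,"s7.png")
d=manip.snapshot("scene"); crop(d["img"],130,90,290,210,5,"c7.png")
E
```

```text
(no output)
```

View pics/s7.png

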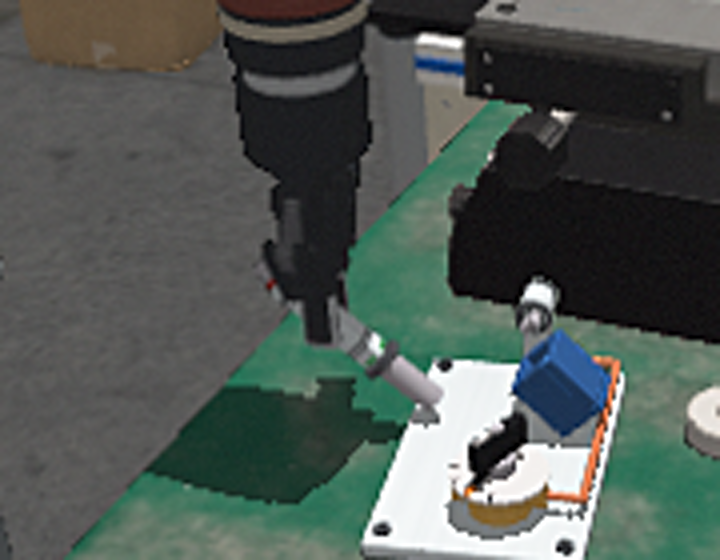

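View pics/c7.png

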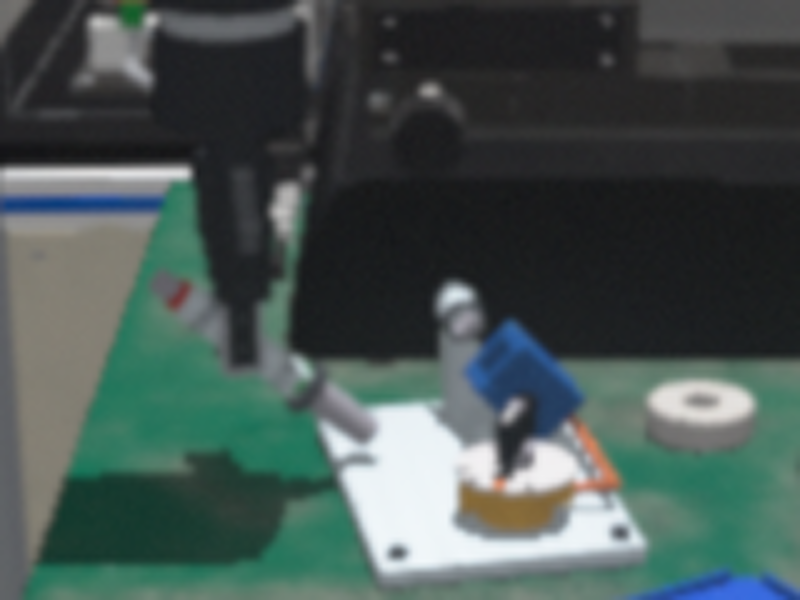

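Emit:
play_rows --pt "0 0.04 0 0 0" --pt "-0.034 0.033 0 0 0" --pt "-0.034 0.033 0 0 0" --pt "-0.0245 0.0345 0 0 0" --pt "-0.0245 0.0345 0 0 0" --pt "0 0 0 0 0" --grip_force 25

```text
clock: 12.88
ee_pos: [0.372, -0.1389, 0.0316]
orientation: [0.698, -0.114, 0.113, -0.698]
contact_force: [-3.9, 1.5, 6.0]
finger_gap: 0.015
```

```bash
python3 - <<'E'
from h import *
print(manip.observe()["contact_force"],manip.observe()["ee_pos"])
d=manip.snapshot("scene"); crop(d["img"],130,90,290,210,5,"c8.png")
E
```

```text
[-3.86217507  1.47548258  6.00359716] [ 0.37198303 -0.13892603  0.03157628]
```

View pics/c8.png

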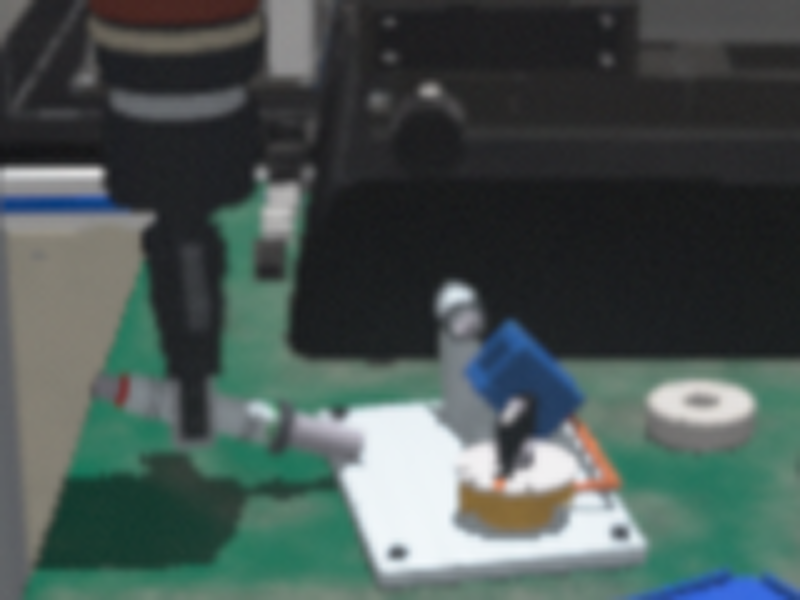

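Emit:
play_rows --pt "-0.018 0.036 0 0 0" --pt "-0.018 0.036 0 0 0" --pt "-0.0085 0.03 0 0 0" --pt "-0.0085 0.026 0 0 0" --pt "0 0 0 0 0" --pt "0 0 0 0 0"

```text
clock: 13.43
ee_pos: [0.3632, -0.136, 0.0067]
orientation: [-0.698, 0.114, -0.113, 0.698]
contact_force: [1.5, -0.8, 1.8]
finger_gap: 0.0152
```

```bash
python3 - <<'E'
from h import *
print(manip.observe()["contact_force"],manip.observe()["ee_pos"])
d=manip.snapshot("scene"); crop(d["img"],130,90,290,210,5,"c9.png")
E
```

```text
[ 1.53231975 -0.75964453  1.81166895] [ 0.36316268 -0.13597789  0.00665045]
```

View pics/c9.png

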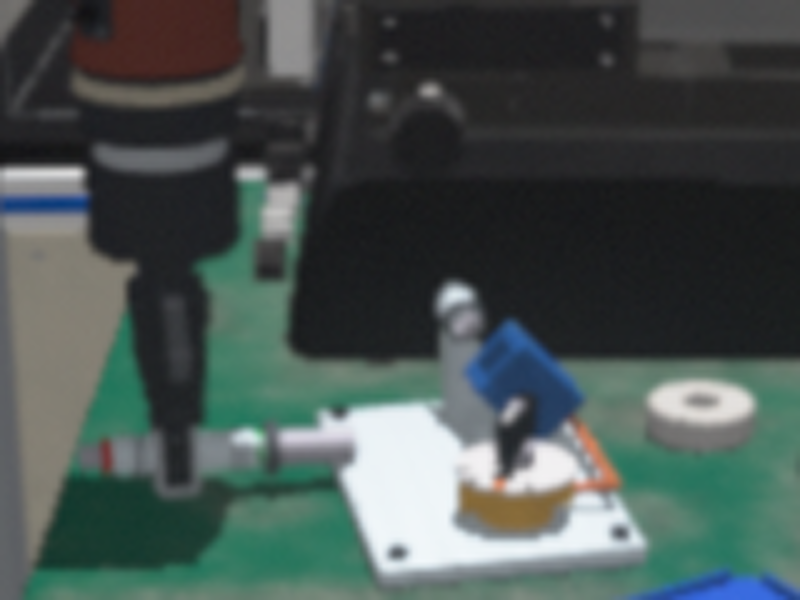

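Emit:
play_rows --pt "0 0 0 0 0" --pt "0 0 0 0 0" --pt "0 -0.05 0 0 0" --pt "0 -0.1 0 0 0" --pt "0 -0.15 0 0 0" --pt "0 -0.15 0 0 0" --pt "0 -0.15 0 0 0" --pt "0 -0.15 0 0 0" --pt "0 -0.15 0 0 0" --pt "0 -0.15 0 0 0" --pt "0 -0.1 0 0 0" --pt "0 0 0 0 0" --grip_force 90

```text
clock: 14.48
ee_pos: [0.364, -0.1365, 0.2399]
orientation: [0.699, -0.112, 0.115, -0.697]
contact_force: [0.7, -0.3, -1.8]
finger_gap: 0.0145
```

Emit:
play_rows --pt "0.03 0 -0.04 0 0" --pt "0.06 0 -0.09 0 0" --pt "0.083 0 -0.123 0 0" --pt "0.083 0 -0.123 0 0" --pt "0.083 0 -0.123 0 0" --pt "0.083 0 -0.123 0 0" --pt "0.083 0 -0.123 0 0" --pt "0.083 0 -0.123 0 0" --pt "0.083 0 -0.123 0 0" --pt "0.083 0 -0.123 0 0" --pt "0.05 0 -0.08 0 0" --pt "0.03 0 -0.04 0 0"

```text
clock: 15.48
ee_pos: [0.4421, -0.4251, 0.2332]
orientation: [-0.697, 0.115, -0.113, 0.699]
contact_force: [-0.7, 0.1, -1.8]
finger_gap: 0.0144
```

Emit:
play_rows --pt "0 0 0 0 0" --pt "0 0 0 0 0" --pt "0 0 0 0 0" --pt "0 0 0 0 0"

```text
clock: 15.82
ee_pos: [0.4427, -0.4219, 0.2361]
orientation: [-0.698, 0.114, -0.113, 0.698]
contact_force: [1.1, 0.2, -1.6]
finger_gap: 0.0146
```

```bash
python3 - <<'E'
from h import *
for n in ["scene","side","wrist"]:
    d=manip.snapshot(n); np.savez(n+"F.npz",**d); cv2.imwrite(f"pics/{n}F.png",cv2.resize(d["img"],None,fx=1.5,fy=1.5))
E
```

```text
(no output)
```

View pics/sideF.png

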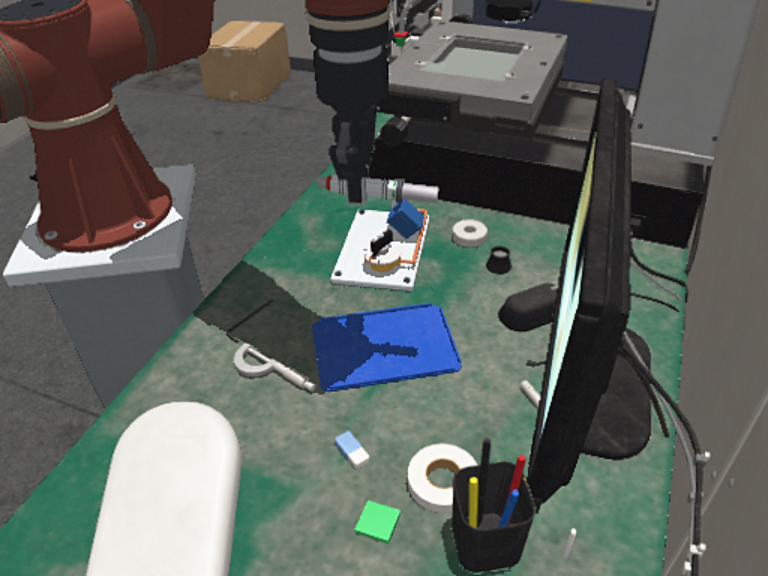

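View pics/wristF.png

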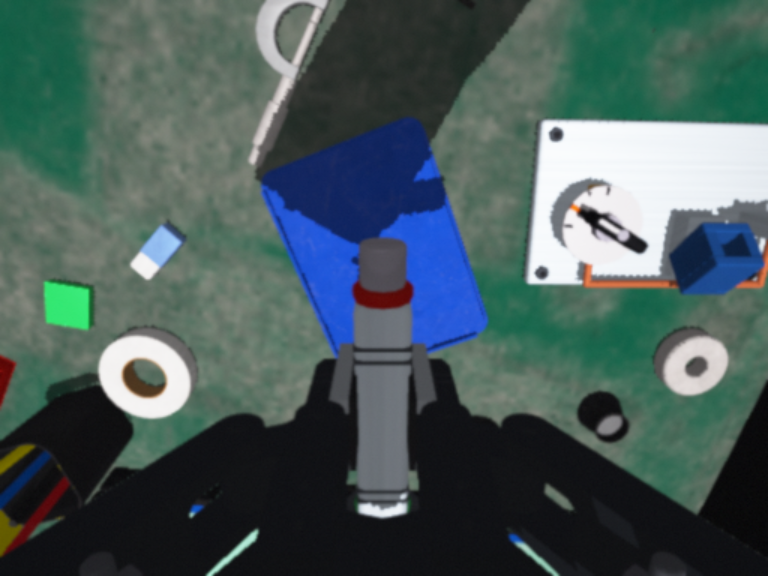

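View pics/sceneF.png

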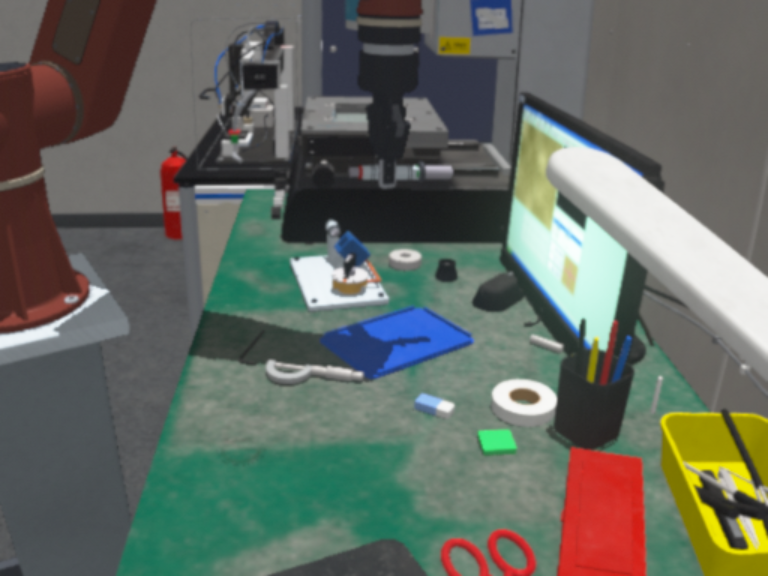

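```bash
python3 - <<'E'
from h import *
d=dict(np.load("sideF.npz"))
c=np.array([(314,321),(436,305),(461,367),(320,391)])/1.5-.3
T=onplane(d,c,.007);print(T.mean(0),np.linalg.norm(T[0]-T[1]),np.linalg.norm(T[1]-T[2]))
d2=dict(np.load("wristF.npz"))
c=np.array([(262,178),(420,118),(488,325)])/1.5-.3
T=onplane(d2,c,.007);print("wrist", (T[0]+T[2])/2,np.linalg.norm(T[0]-T[1]),np.linalg.norm(T[1]-T[2]))
W=cloud(d)
I=d["img"]
Q=W[115:140,210:300].reshape(-1,3); Q=Q[(Q[:,2]>.2)&(abs(Q[:,1]+.43)<.08)&(abs(Q[:,0]-.45)<.13)]
for lo in np.arange(.36,.56,.02):
    q=Q[(Q[:,0]>=lo)&(Q[:,0]<lo+.02)]; 
    if len(q): print(round(lo,2),len(q),q.mean(0).round(4))
print(Q[:,0].min(),Q[:,0].max(),Q[Q[:,0].argmin()],Q[Q[:,0].argmax()])
s=manip.observe();print(s["clock"],s["qvel"].round(3))
E
```

```text
[ 0.46285678 -0.43478846  0.007     ] 0.18016440114341864 0.12795624477712908
wrist [ 0.4625556  -0.43109263  0.007     ] 0.12925699939338928 0.17865304124619805
0.38 15 [ 0.398  -0.4126  0.2575]
0.4 112 [ 0.4115 -0.4199  0.2605]
0.42 229 [ 0.4311 -0.4418  0.2662]
0.44 197 [ 0.4491 -0.4372  0.2595]
0.46 147 [ 0.4704 -0.4363  0.2562]
0.48 157 [ 0.4896 -0.4444  0.2561]
0.5 133 [ 0.51   -0.4505  0.2544]
0.52 62 [ 0.525  -0.454   0.2536]
0.3962567101037694 0.5329899941984645 [ 0.39625671 -0.41449193  0.25385909] [ 0.53298999 -0.44274561  0.25121577]
15.9667 [-0.002  0.     0.005  0.001  0.001  0.   ]
```

```bash
python3 - <<'E'
from rig import manip
s=manip.observe(); print(s["ee_pos"],s["finger_gap"],s["contact_force"])
print(manip.job_done())
E
```

```text
[ 0.44305506 -0.42225722  0.23689389] 0.014488116043039451 [-0.78768376 -0.01217537 -2.02882751]
the job is handed in; nothing more can be done
None
```

I handed the job in at about 16 s with the gauge level in the gripper over the tray. The hand-in gave no verdict.

**What I did**
- I gripped the valve wing, which stood at about 9°, and turned it to the orange mark. The pictures then showed it at 60° and the keeper drawn back.
- I gripped the square handle and drew the gauge out along the socket's axis.
- The tool can only point down, so I levelled the gauge in the jaws: I lightened the grip and pressed its foot onto the edge of the holder's base plate.
- I then gripped at 90 N, lifted, and carried it over the tray.

**Last checks**
- **Position:** the gauge's middle is at about (0.463, -0.43) m. The tray's centre measured (0.463, -0.431 to -0.435) m, so they agree within a few mm.
- **Height and level:** the axis is about 0.255 m above the bench and level within about 2–3°.
- **Grip and stillness:** the fingers are stopped at 14.5 mm on the 16 mm handle, and the arm is still.
- **Surroundings:** the valve still points at the orange mark, and the tray and the other things look undisturbed in all three views. I did not measure how far each of them had moved.

**One disagreement:** my picked tray corners gave sides up to about 12 mm short of the true size in the final views. The two views' centre estimates still agreed within 4 mm, against the 45 mm allowed.

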